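# Make up two wrap-at-home gift sets

### The job

Make up the two wrap-at-home gift sets in their open boxes. The plum box gets the small cream carton, standing down in its square well, and in its round recess the gold ribbon spool lying flat with the plum spool laid centrally on top of it; the teal box gets the short teal carton, standing in its square well, and the teal spool lying flat in its round recess. Leave the tall teal carton and the large cream carton where they stand.

Things in the scene. Friction and masses are not known exactly. Their poses are not given: they have to be found in the camera images.
- plum_box: open gift box, dark plum red, cream insert, fixed; 110 (x) by 186 (y), 31 high. Mm from origin (centre of underside, z up): square well 53 (x) by 62 (y) at (0, 47), floor at z 6, for a standing carton; round recess, 78 across, at (0, -39), floor at z 24, for a flat spool; insert top at z 30. Both floors darker. Yaw -0.3 to 0.3: the well is at the left end seen from the robot
- teal_box: open gift box, teal, cream insert, fixed; 110 (x) by 186 (y), 31 high. Mm from origin (centre of underside, z up): square well 53 (x) by 62 (y) at (0, 47), floor at z 6, for a standing carton; round recess, 72 across, at (0, -39), floor at z 24, for a flat spool; insert top at z 30. Both floors darker. Yaw -0.3 to 0.3: the well is at the left end seen from the robot
- cream_carton: small cream carton, 41 (x) by 50 (y) by 82 mm high, the smaller of the two cream cartons. Origin: centre of its underside, z up along its height. Solid to the gripper, about 120 g, standing; grasp across its 41 mm (its x), near the top
- teal_carton: short teal and cream carton, 37 (x) by 50 (y) by 72 mm high, the shorter of the two teal cartons. Origin: centre of its underside, z up along its height. Solid to the gripper, about 140 g, standing; grasp across its 37 mm (its x), near the top
- gold_spool: spool of gold satin ribbon with pale flanges, lying flat: 64 mm in diameter, 26 mm high; the two flanges, 2 mm thick at the bottom and the top, are what the fingers touch. Origin: centre of its underside, z up (its yaw does not matter). About 50 g
- plum_spool: spool of plum red satin ribbon with pale flanges, lying flat: 54 mm in diameter, 20 mm high; the two flanges, 2 mm thick at the bottom and the top, are what the fingers touch. Origin: centre of its underside, z up (its yaw does not matter). About 50 g
- teal_spool: spool of teal satin ribbon with pale flanges, lying flat: 56 mm in diameter, 20 mm high; the two flanges, 2 mm thick at the bottom and the top, are what the fingers touch. Origin: centre of its underside, z up (its yaw does not matter). About 50 g
- tall_teal_carton: bystander of the same stock, not part of either set: tall teal and cream carton, 37 (x) by 44 (y) by 105 mm high, loose. Origin: centre of its underside, z up
- till_1: bystander, fixed: the shop's till at the back right, a black screen on a foot, about 226 (x) by 318 (y) by 322 mm high; it overlooks the things on the right, so come to them along the front of the counter. Origin: centre of its underside, z up
- large_cream_carton: bystander of the same stock, not part of either set: large cream carton, 51 (x) by 84 (y) by 135 mm high, loose. Origin: centre of its underside, z up
Things that resemble listed ones, but are neither listed nor needed, are in the scene too. Leave any orange look-alike of the cream_carton alone.

How it is judged:
By the outcome, as a careful person would: the job done as asked, in the order asked, and still so for the second after the job is handed in, with the robot touching nothing.
It also fails if it takes over 131 s, if anything falls off the work surface, if the arm or the gripper's body presses on something with over 40 N, if the wrist force passes 120 N, or if a joint passes its speed limit or range.

### The arm

A 6-joint arm with a two-finger parallel gripper is mounted at the origin on a cart in front of the work surface, level with it; the furniture and walls round the work are solid. World frame = base frame: x ahead of the robot, y to its left, z up, the work surface at z = 0. Lengths are in m, angles in rad, forces in N, time in s.
With the tool pointing down it reaches from about 0.275 to 0.875 m from the base axis. Payload 12.5 kg.
Tool frame: the origin (TCP) lies at the very end of the fingers, on their centre line; the grasp point (between the pads) lies 19 mm behind it; z points along the fingers, y is the line along which they close (so a half turn about z gives the same grasp; the last joint's range is limited). The gripper opens to 85 mm and grips with 20 to 120 N. Pads are 22 mm wide; open, the fingers measure 114 mm over their backs; the gripper's body (76 mm by 85 mm) begins 54 mm behind the grasp point. The pads swing forward as they close: fully open they stand 13 mm farther back than shut.
Start: joints at [1.063, 0.351, 1.652, -0, 1.139, -0.085], TCP at [0.226, 0.502, 0.231] pointing down, gripper open.
Joint ranges: [-2.75, 2.75], [-0.79, 2.1], [0.01, 2.65], [-1.57, 4.71], [0.07, 3.14], [-2.87, 2.87]. Speed limits (rad/s): [2.22, 2.22, 2.79, 3.14, 3.14, 3.14].

### API

Orientations are given as a 3x3 rotation matrix whose columns are the frame's x, y, z axes.
In Python, from bench import manip gives the robot as it stands. Calls block until the motion is done:
- manip.move_ptp(position, orientation): joint-space move of the TCP to a pose.
- manip.move_l(position, attitude=None, max_speed=0.15): straight line of the TCP; attitude=None keeps the orientation; max_speed is the mean speed in m/s.
- manip.move_j(angles): joint-space move.
- manip.set_gripper(opening, effort=None): opening from 0.0 (shut) to 1.0 (fully open); effort is the grip in N (None keeps the last); returns when the fingers have stopped.
- manip.dwell(seconds).
- manip.inverse_kinematics(position, orientation): joint angles nearest the present ones, or None.
- manip.grab_frame(name): name is "side" or "top" or "wrist"; returns (picture, depth): 384x512x3 uint8, red, green, blue; 384x512 float32, m along the optical axis (not along the pixel's ray), 0 where there is no reading.
- manip.get_calibration(name): a dict with "camera_matrix" (3x3 intrinsics, pixels), "R" (3x3) and "t" (3): a world point X has camera coordinates R X + t. Camera axes: x right, y down, z forward; pixel columns grow to the right and rows downward; lengths in m; the calibration is good to about 2 mm. The wrist camera is an equidistant fisheye: a pixel r from the principal point sees the ray r / f radians off the axis. A picture is of the moment at which its call begins: read the wrist's pose just before it. get_calibration takes no time and is no camera call; for the wrist camera it gives the pose at the moment of the call.
A pose or a line that the arm cannot do raises manip.Unreachable and nothing moves.
- manip.sign_off(): hands the job in; it is judged then, once.
Trained networks look in the newest picture that a camera, given by its name, has taken for a name from the list of things; names that differ only in an ending like _2 or _b are one class to them, and where a whole thing is asked for, a point or a joint stands for the part that bears it (a point fixed in the world has none). Each returns a list of dicts, best first, with "confidence" (0 to 1); they miss things now and then, are a little off and sometimes report something else, mostly with a low value. They report only what shows in the picture. A call takes as long as a camera call. They do not tell look-alikes from the thing itself.
- manip.look_for(camera, name): "at" ([x, y, z] in m, in world coordinates, good to about 4 mm: the middle of the surface that is visible of it).
Readings, each from a call of its own:
- manip.current_time(): time.
- manip.current_qpos(): joint angles.
- manip.current_joint_vel(): joint speeds.
- manip.current_joint_torque(): joint torques, N m.
- manip.current_ee_pos(): TCP position.
- manip.current_tcp_rot(): TCP orientation.
- manip.current_force(): force on the tool from outside, world axes, zero at the start.
- manip.current_ft_torque(): the same for the moment, N m.
- manip.current_grip_width(): opening from 0.0 (shut) to 1.0 (fully open).
- manip.current_grip_force(): force on a finger pad.
Only numpy, scipy, OpenCV 4.12 (cv2) and the standard library are available. Lean on these libraries where they do the work, as an engineer would, in place of code of your own. Each camera call takes 0.05 s, during which the arm holds its last target. There are 200 camera calls.

## Working session

There is one attempt and no reset: what is moved stays moved. The work goes in short steps, each a Python script; the robot and the scene stay as the last script left them, time stands still between calls to the robot, and variables do not carry over. Pictures are saved under pics/ and viewed, at most 14 in all, crops included, and the job is handed in when it is done.

```bash
ls; mkdir -p pics
python3 - <<'E'
from bench import manip
import cv2,numpy as np
for c in ["top","side"]:
    im,d=manip.grab_frame(c); cv2.imwrite(f"pics/{c}0.png",im[:,:,::-1]); np.save(f"{c}0.npy",d)
    k=manip.get_calibration(c); print(c,k)
    for n in ["plum_box","teal_box","cream_carton","teal_carton","gold_spool","plum_spool","teal_spool","tall_teal_carton","large_cream_carton","till_1"]:
        print(n,[(np.round(r["at"],3).tolist(),round(r["confidence"],2)) for r in manip.look_for(c,n)][:4])
print(manip.current_time(),manip.current_tcp_rot().round(2),manip.current_grip_width())
E
```

```text
pics
top {'camera_matrix': array([[364.85000707,   0.        , 257.9282305 ],
       [  0.        , 364.85000707, 188.43288627],
       [  0.        ,   0.        ,   1.        ]]), 'R': array([[ 0.01376475, -0.99989919,  0.00348537],
       [-0.99209842, -0.01409192, -0.1246681 ],
       [ 0.12470465, -0.00174181, -0.99219238]]), 't': array([-0.04399642,  0.55827769,  1.11255676])}
plum_box [([0.489, 0.125, 0.026], 0.63)]
teal_box [([0.485, -0.121, 0.031], 0.92)]
cream_carton [([0.406, 0.388, 0.08], 0.76), ([0.484, 0.324, 0.086], 0.67)]
teal_carton [([0.47, -0.426, 0.07], 0.66)]
gold_spool [([0.475, -0.316, 0.03], 0.61)]
plum_spool [([0.608, 0.337, 0.019], 0.61)]
teal_spool [([0.643, 0.115, 0.021], 0.81)]
tall_teal_carton [([0.638, 0.209, 0.107], 0.82)]
large_cream_carton [([0.646, -0.034, 0.136], 0.8)]
till_1 []
side {'camera_matrix': array([[446.90903026,   0.        , 260.29828542],
       [  0.        , 446.90903026, 195.25000997],
       [  0.        ,   0.        ,   1.        ]]), 'R': array([[ 0.99034412, -0.13781034,  0.01506098],
       [-0.08085555, -0.66244155, -0.74473725],
       [ 0.11260951,  0.7363284 , -0.66718782]]), 't': array([-0.53084417,  0.04261975,  1.58387549])}
plum_box [([0.486, 0.102, 0.032], 0.82), ([0.479, -0.147, 0.027], 0.28)]
teal_box [([0.477, -0.146, 0.025], 0.71)]
cream_carton [([0.483, 0.31, 0.055], 0.6), ([0.403, 0.39, 0.055], 0.59), ([0.467, -0.458, 0.059], 0.29)]
teal_carton [([0.466, -0.457, 0.058], 0.97)]
gold_spool [([0.472, -0.327, 0.022], 0.55)]
plum_spool []
teal_spool [([0.636, 0.096, 0.02], 0.39)]
tall_teal_carton [([0.636, 0.1, 0.019], 0.62), ([0.636, 0.19, 0.07], 0.59)]
large_cream_carton [([0.65, -0.077, 0.092], 0.58)]
till_1 []
1.1 [[-0.91  0.41  0.  ]
 [ 0.41  0.91  0.  ]
 [-0.    0.   -1.  ]] 1.00343968426196
```

View pics/top0.png

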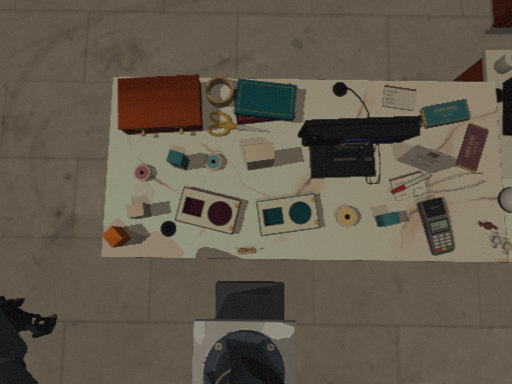

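View pics/side0.png

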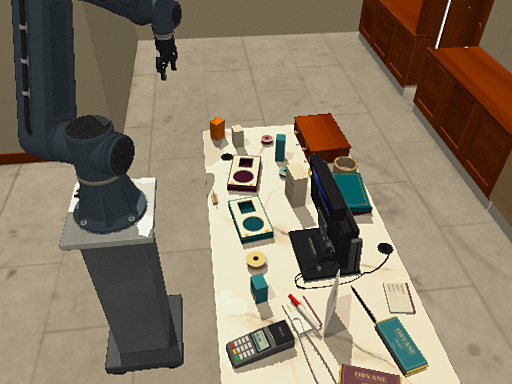

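The top view shows the orange look-alike at (117,236), the cream carton at (138,207), the plum box at (208,210), the teal box at (288,214), the gold spool at (347,215), and the teal carton at (388,218). The plum spool is at (143,173), the teal spool at (215,161), and the till's screen is around (360,130). The side view agrees. Next I'll measure from the depth image.

```bash
cat > geo.py <<'E'
import numpy as np,cv2
def cloud(k,d):
    K=k["camera_matrix"];v,u=np.mgrid[:d.shape[0],:d.shape[1]]
    P=np.stack([(u-K[0,2])/K[0,0]*d,(v-K[1,2])/K[1,1]*d,d],-1)
    return (P-k["t"])@k["R"]
def sel(W,c,r,z0,z1):
    m=(np.hypot(W[...,0]-c[0],W[...,1]-c[1])<r)&(W[...,2]>z0)&(W[...,2]<z1)
    return m
def rect(p):
    (cx,cy),(w,h),a=cv2.minAreaRect((p[:,:2]*1000).astype(np.float32)); return cx/1000,cy/1000,w,h,a
E
python3 - <<'E'
from bench import manip
from geo import *
k=manip.get_calibration("top");d=np.load("top0.npy");W=cloud(k,d);im=cv2.imread("pics/top0.png")
g=sel(W,(.5,.0),.5,-.02,.008);print("table z",np.median(W[g][:,2]),W[g][:,2].std())
for n,c,r,z0,z1 in [("cream",(.484,.324),.05,.072,.095),("orange",(.406,.388),.05,.06,.12),("tealc",(.47,-.426),.06,.062,.085),("tall",(.638,.209),.06,.09,.12),("large",(.646,-.034),.08,.12,.15),
  ("gold",(.475,-.316),.06,.019,.035),("plum",(.608,.337),.05,.013,.03),("teal",(.643,.115),.05,.013,.03),("pbox",(.487,.115),.13,.022,.045),("tbox",(.485,-.13),.13,.022,.045)]:
    p=W[sel(W,c,r,z0,z1)];print(n,len(p),np.round(rect(p),4),"mean",p.mean(0).round(4),"z",np.percentile(p[:,2],[5,50,95]).round(3))
for z0 in [.04,.1,.2,.28]:
    p=W[(W[...,2]>z0)&(W[...,2]<z0+.08)&(W[...,1]<-.08)&(W[...,1]>-.7)&(W[...,0]>.3)];print("till",z0,len(p),p.min(0).round(3),p.max(0).round(3))
cv2.imwrite("pics/crop0.png",cv2.resize(np.clip(im[60:265,95:445]*2.0,0,255).astype(np.uint8),(798,467),interpolation=cv2.INTER_CUBIC))
E
```

```text
table z 0.00029833853558740135 0.0025528224330232936
cream 241 [ 0.4837  0.3331 40.6405 50.6175 10.2839] mean [0.4835 0.3321 0.0817] z [0.078 0.082 0.085]
orange 285 [ 0.404   0.3968 51.8011 41.7834 44.6393] mean [0.4041 0.3941 0.0801] z [0.066 0.082 0.085]
tealc 208 [ 0.4683 -0.4373 35.8235 49.9442 13.0212] mean [ 0.468  -0.4363  0.0721] z [0.069 0.072 0.075]
tall 196 [ 0.6417  0.2155 44.9379 35.84   74.9294] mean [0.6407 0.2142 0.1041] z [0.097 0.105 0.108]
large 513 [ 6.53700e-01 -3.67000e-02  5.06775e+01  8.39834e+01  9.27480e+00] mean [ 0.6525 -0.0368  0.1346] z [0.13  0.135 0.138]
gold 326 [ 0.4752 -0.316  59.8924 62.3031  0.5138] mean [ 0.4747 -0.3152  0.0266] z [0.023 0.027 0.03 ]
plum 220 [ 0.6066  0.3389 49.5467 53.0663  0.8527] mean [0.6071 0.3388 0.0203] z [0.017 0.02  0.024]
teal 235 [ 0.6467  0.1113 53.9275 54.4605 73.2582] mean [0.6467 0.1111 0.0205] z [0.016 0.021 0.024]
pbox 1699 [4.889000e-01 1.224000e-01 1.865680e+02 1.099693e+02 7.698770e+01] mean [0.4869 0.115  0.029 ] z [0.023 0.029 0.034]
tbox 1696 [ 4.795000e-01 -1.289000e-01  1.104301e+02  1.866730e+02  8.696500e+00] mean [ 0.4801 -0.1363  0.0292] z [0.023 0.03  0.034]
till 0.04 2160 [ 0.446 -0.616  0.04 ] [ 0.902 -0.08   0.12 ]
till 0.1 849 [ 0.631 -0.601  0.1  ] [ 0.721 -0.081  0.18 ]
till 0.2 1063 [ 0.651 -0.469  0.2  ] [ 0.738 -0.152  0.28 ]
till 0.28 1659 [ 0.646 -0.424  0.28 ] [ 0.692 -0.188  0.326]
```

View pics/crop0.png

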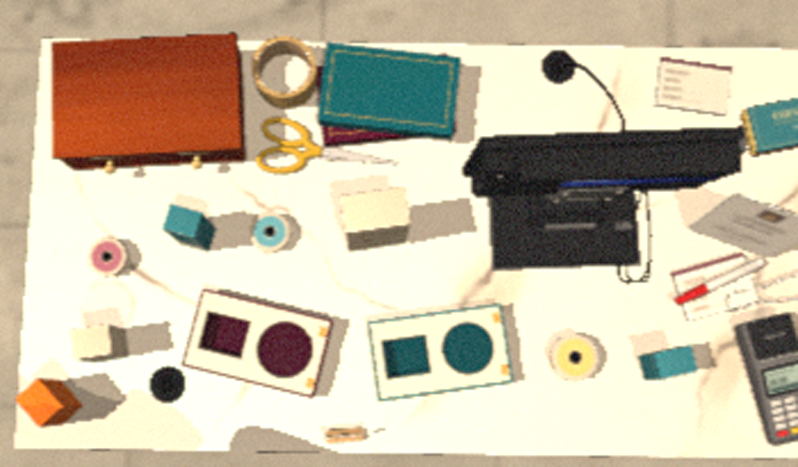

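The measured sizes match the given ones (cream 41x51, teal 36x50, boxes 110x187). I'll move the cream carton first.

```bash
cat > act.py <<'E'
from bench import manip
import numpy as np
def rot(t):
    c,s=np.cos(t),np.sin(t); return np.array([[-s,c,0],[c,s,0],[0,0,-1.]])
BOX={"plum":((.4889,.1224),np.radians(-13.01)),"teal":((.4795,-.1289),np.radians(8.7))}
def slot(b,off):
    (x,y),t=BOX[b]; return np.array([x-np.sin(t)*off,y+np.cos(t)*off]),t
P=lambda xy,z:[float(xy[0]),float(xy[1]),z]
def pick(xy,t,z,opening,effort,zt=.17):
    manip.set_gripper(opening)
    manip.move_ptp(P(xy,zt),rot(t)); manip.move_l(P(xy,z),max_speed=.12)
    manip.set_gripper(0.,effort); print("gripped mm",85*manip.current_grip_width(),"F",manip.current_grip_force(),manip.current_ee_pos().round(4))
    manip.move_l(P(xy,zt),max_speed=.15); print("lifted",85*manip.current_grip_width(),manip.current_force().round(2),manip.current_time())
def place(xy,t,z,opening,zt=.17,via=()):
    for v in via: manip.move_l(P(v,zt),rot(t),max_speed=.25)
    manip.move_l(P(xy,zt),rot(t),max_speed=.25)
    manip.move_l(P(xy,z+.02),max_speed=.12)
    f0=manip.current_force();manip.move_l(P(xy,z),max_speed=.04);manip.dwell(.2)
    print("at place",manip.current_ee_pos().round(4),"dF",(manip.current_force()-f0).round(2))
def release(xy,opening,zt=.17):
    manip.set_gripper(opening);manip.move_l(P(xy,zt),max_speed=.15);print("t",manip.current_time())
def snap(n,cam="top",box=None):
    import cv2
    im,d=manip.grab_frame(cam);cv2.imwrite(f"pics/{n}.png",im[:,:,::-1]);return im,d
E
python3 - <<'E'
from act import *
c=(.4836,.333)
pick(c,np.radians(10.3),.050,.8,40)
s,t=slot("plum",.047);print(s)
place(s,t,.0575,.7); 
snap("cream_w","wrist")
E
```

```text
gripped mm 39.19952121785239 F 40.6167858839035 [0.4839 0.3332 0.0506]
lifted 38.82044488165971 [-0.35  0.79 -1.55] 5.075
[0.49948069 0.16819355]
at place [0.4995 0.1682 0.0576] dF [ 0.99 -0.47  0.  ]
```

View pics/cream_w.png

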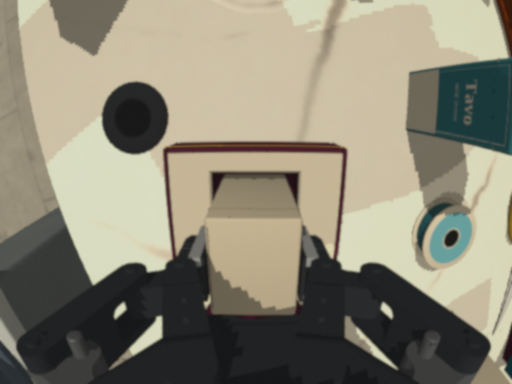

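The wrist view shows the carton at (255,250) centred down in the well between its walls, so I'll release it. The gold spool is next.

Run:
```python
from act import *
s,t=slot("plum",.047); release(s,.75)
c=(.475,-.3155)
manip.move_l([.49,-.1,.17],max_speed=.3)
pick(c,0.,.008,.95,30)
snap("gold_w","wrist")
```

```text
t 8.9583
gripped mm 61.23789647790401 F 30.246718525886536 [ 0.4752 -0.3157  0.0091]
lifted 60.90625131459841 [ 0.48  0.23 -0.99] 14.25
```

View pics/gold_w.png

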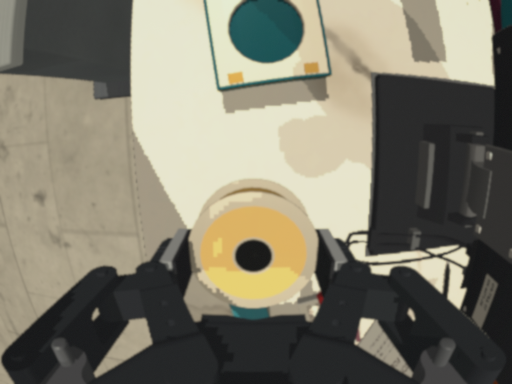

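The gold spool is held level at (253,255) between the fingers. I'll place it, then check with the top camera.

Run:
```python
from act import *
from geo import *
s,t=slot("plum",-.039);print(s)
place(s,t,.033,.9)
release(s,.88)
manip.move_l([.48,.02,.25],max_speed=.3);manip.move_ptp([.45,.33,.25],rot(0.))
im,d=snap("gold_t");W=cloud(manip.get_calibration("top"),d)
p=W[sel(W,s,.05,.043,.06)];print(len(p),rect(p),p.mean(0),np.percentile(p[:,2],[5,50,95]))
p=W[sel(W,slot("plum",.047)[0],.05,.078,.1)];print(len(p),rect(p),slot("plum",.047)[0],p.mean(0))
c=im[170:250,160:260];cv2.imwrite("pics/gold_tc.png",cv2.resize(np.clip(c[:,:,::-1]*1.8,0,255).astype(np.uint8),(700,560),interpolation=cv2.INTER_CUBIC))
print(manip.look_for("top","gold_spool")[:2])
```

```text
[0.48012028 0.0844011 ]
at place [0.4799 0.0844 0.0331] dF [-3.29 -0.97  9.06]
t 19.3833
339 (0.47912237548828124, 0.0855855712890625, 61.570884704589844, 60.46363067626953, 46.12797164916992) [0.47869809 0.08498747 0.0503944 ] [0.0469472  0.05036213 0.0535518 ]
234 (0.49926046752929687, 0.16878053283691405, 51.57603073120117, 39.67222213745117, 76.94147491455078) [0.49948069 0.16819355] [0.49903952 0.16747615 0.08801214]
[{'at': [0.4797, 0.0822, 0.0532], 'confidence': 0.85}, {'at': [0.4979, 0.1614, 0.089], 'confidence': 0.6}]
```

View pics/gold_tc.png

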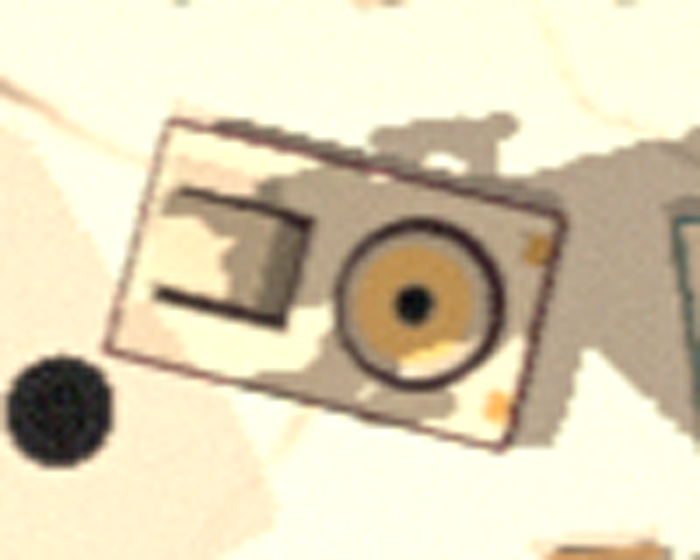

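Gold sits flat and centred in the recess at (415,303), with its top at 50 mm. The carton is seated too, top at 88 mm. Now the plum spool.

Run:
```python
from act import *
from geo import *
pick((.6068,.3388),0.,.004,.85,30)
s=(.4795,.0851)
place(s,BOX["plum"][1],.0555,.9)
im,d=snap("plum_w","wrist")
```

```text
gripped mm 51.1607763020044 F 30.090646147727966 [0.6071 0.3389 0.0051]
lifted 50.96151390039411 [-0.02  0.66 -0.35] 25.25
at place [0.4792 0.0851 0.0554] dF [-3.29 -0.12  7.55]
```

View pics/plum_w.png

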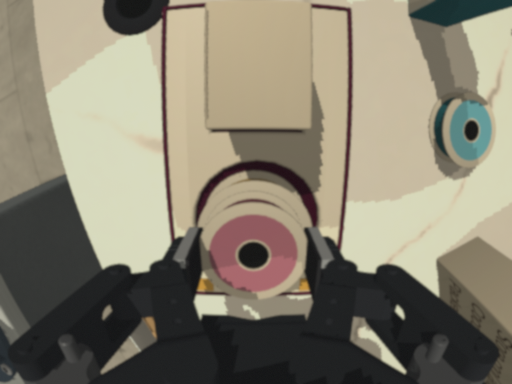

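The plum spool rests centrally on the gold one at (253,250). I'll release it, check from the top, and pick the teal carton.

Run:
```python
from act import *
from geo import *
s=(.4795,.0851)
release(s,.8)
manip.move_l([.47,-.3,.19],rot(.1),max_speed=.3)
im,d=snap("plum_t");W=cloud(manip.get_calibration("top"),d)
p=W[sel(W,s,.05,.063,.08)];print("plum",len(p),rect(p),p.mean(0))
p=W[sel(W,(.468,-.437),.06,.062,.085)];print("tealc",len(p),rect(p))
pick((.4683,-.4370),np.radians(13),.042,.75,40)
s,t=slot("teal",.047);print(s)
place(s,t,.0495,.7)
im,d=snap("tealc_w","wrist")
```

```text
t 29.5917
plum 249 (0.47790457153320315, 0.08515470886230468, 48.56863784790039, 52.24342727661133, 0.33388572931289673) [0.47793113 0.08484535 0.07066623]
tealc 0 (0.0, 0.0, 0.0, 0.0, 0.0)
gripped mm 34.85965040312435 F 40.31768023967743 [ 0.4685 -0.4373  0.0426]
lifted 35.137118842855436 [-0.79  0.05 -1.65] 34.4833
[ 0.47239074 -0.08244079]
at place [ 0.4725 -0.0825  0.0496] dF [-0.91 -0.29  0.75]
```

View pics/tealc_w.png

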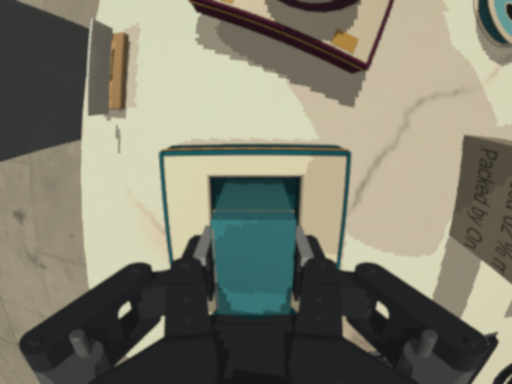

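The teal carton is centred in its well at (255,260). I'll release it and do the teal spool.

Run:
```python
from act import *
from geo import *
s,t=slot("teal",.047); release(s,.7)
manip.move_l([.5,.11,.19],rot(0.),max_speed=.3)
pick((.6467,.1112),0.,.008,.85,30,zt=.18)
s,t=slot("teal",-.039);print(s)
place(s,t,.033,.85,zt=.18,via=[(.5,.111)])
im,d=snap("teals_w","wrist")
```

```text
t 39.2417
gripped mm 52.99871486682123 F 30.05174070596695 [0.647  0.1112 0.0091]
lifted 53.11469288707499 [-0.42 -0.29 -0.5 ] 44.175
[ 0.48539917 -0.16745126]
at place [ 0.4852 -0.1674  0.0331] dF [-3.16  1.75  8.7 ]
```

View pics/teals_w.png

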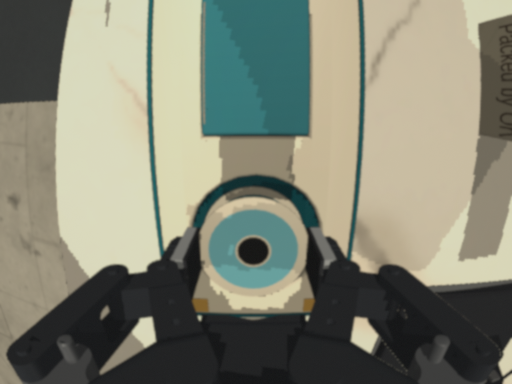

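The spool is in the recess at (253,250). I'll release it and check everything from above.

Run:
```python
from act import *
from geo import *
s,t=slot("teal",-.039); release(s,.82,zt=.2)
manip.move_ptp([.36,.25,.3],rot(.6))
manip.dwell(.5)
im,d=snap("fin");W=cloud(manip.get_calibration("top"),d)
for n,c,r,z0,z1 in [("teal spool",s,.045,.036,.06),("tealc",slot("teal",.047)[0],.045,.068,.1),("cream",slot("plum",.047)[0],.045,.078,.1),("plum",slot("plum",-.039)[0],.045,.063,.08),("tall",(.638,.209),.06,.09,.12),("large",(.646,-.034),.08,.12,.15)]:
    p=W[sel(W,c,r,z0,z1)];print(n,c,len(p),np.round(rect(p),4),p.mean(0).round(4))
c=im[130:260,100:420];cv2.imwrite("pics/finc.png",cv2.resize(np.clip(c[:,:,::-1]*1.8,0,255).astype(np.uint8),(800,325),interpolation=cv2.INTER_CUBIC))
```

```text
t 49.8583
teal spool [ 0.48539917 -0.16745126] 253 [ 0.4854 -0.1691 54.5648 58.4507 36.4195] [ 0.4839 -0.1673  0.0443]
tealc [ 0.47239074 -0.08244079] 206 [ 0.472  -0.0832 36.5074 49.9526  8.5206] [ 0.4718 -0.0833  0.0781]
cream [0.49948069 0.16819355] 233 [ 0.4991  0.1681 50.9534 39.6506 76.707 ] [0.4987 0.1674 0.088 ]
plum [0.48012028 0.0844011 ] 248 [ 0.4779  0.085  48.5042 51.5768  1.2628] [0.4779 0.0848 0.0708]
tall (0.638, 0.209) 195 [ 0.6421  0.2155 44.7427 36.734  74.5065] [0.641  0.2143 0.1042]
large (0.646, -0.034) 516 [ 6.53700e-01 -3.67000e-02  5.09882e+01  8.39941e+01  9.57300e+00] [ 0.6525 -0.0369  0.1347]
```

View pics/finc.png

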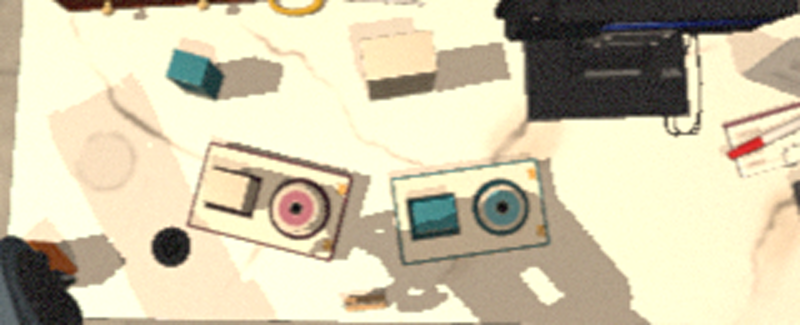

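The final view shows both sets complete: plum box at (270,200), teal box at (470,210). All heights are as expected and the bystanders haven't moved.

```bash
python3 -c "
from bench import manip
print(manip.sign_off())"
```

```text
the job is handed in; nothing more can be done
None
```

Both gift sets are made up as asked, the tall teal and large cream cartons are where they stood, and the job is handed in at about 52 s of the 131 s allowed.

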